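# Put the lathe centres away by size

### The arm

A 6-joint arm with a two-finger parallel gripper is mounted at the origin on the work surface. World frame = base frame: x ahead of the robot, y to its left, z up, the work surface at z = 0. Lengths are in m, angles in rad, forces in N, time in s.
With the tool pointing down it reaches from about 0.275 to 0.725 m from the base axis. Payload 15.9 kg.
Tool frame: the origin (TCP) lies on the centre line of the jaws, within the pads' length; the fingertips stand r.tcp_to_tips ahead of it and the grasp point (between the pads) lies 6 mm ahead of it (r.tcp_to_tips is the distance from the TCP to the fingertips, in m); z points along the fingers, y is the direction in which the jaws open and shut (so a half turn about z gives the same grasp; the last joint's range is limited). The gripper opens to 85 mm and grips with 20 to 120 N. Pads are 22 mm wide; open, the fingers measure 114 mm over their backs; the gripper's body (76 mm by 85 mm) begins 54 mm behind the grasp point. The pads swing forward as they close: fully open they stand 13 mm farther back than shut.
Start: joints at [1.335, 0.213, -0.034, 1.323, 0, 1.571], TCP at [0.117, 0.486, 0.256] pointing down, gripper open.
Joint ranges: [-2.98, 2.98], [-0.74, 1.72], [-1.14, 1.35], [-2.1, 2.04], [-1.57, 1.44], [-3.14, 3.14]. Speed limits (rad/s): [1.89, 1.89, 2.39, 2.57, 3.14, 3.14].

### API

Orientations are given as a rotation vector (axis times angle).
In Python, from cell import r, effector, monitor, capture, calibration gives the robot as it stands. Calls block until the motion is done:
- r.reach(position, orientation): joint-space move of the TCP to a pose.
- r.move_l(position, orientation=None, feed=0.15): straight line of the TCP; orientation=None keeps the orientation; feed is the mean speed in m/s.
- r.goto_joints(angles): joint-space move.
- effector.command_gripper(opening): finger opening in m; the grip force is fixed at half the most; returns when the fingers have stopped.
- r.hold(seconds).
- r.solve_ik(position, orientation): joint angles nearest the present ones, or None.
- monitor.read_state(): the state.
- capture(name): name is "scene" or "top" or "wrist"; returns the picture (384x512x3 uint8, blue, green, red); there is no depth.
- calibration(name): a dict with "fx", "fy", "cx", "cy" (pixels), "camera_from_world" (4x4, takes a point from world to camera coordinates); the wrist camera has in their place "hand_eye" (4x4, takes a point from camera to tool coordinates, whose origin is the TCP and whose axes are the flange's). Camera axes: x right, y up, looking along -z (the intrinsics and any distortion apply to the point x, -y, -z); pixel columns grow to the right and rows downward; lengths in m; the calibration is good to about 2 mm. The wrist camera is an equidistant fisheye: a pixel r from the principal point sees the ray r / f radians off the axis. A picture is of the moment at which its call begins: read the wrist's pose just before it. calibration takes no time and is no camera call.
A pose or a line that the arm cannot do raises r.MotionError and nothing moves.
- r.finish_job(): hands the job in, once; it reports no verdict.
The state is a dict: "time": time; "joints": joint angles; "qd": joint speeds; "joint_torque": joint torques, N m; "position": TCP position; "ee_rot": TCP orientation; "ft_force": force on the tool from outside, world axes, zero at the start; "moment": the same for the moment, N m; "opening": finger opening in m.
Only numpy, scipy, OpenCV 4.12 (cv2) and the standard library are available. Lean on these libraries where they do the work, as an engineer would, in place of code of your own. Each camera call takes 0.05 s, during which the arm holds its last target.

### The job

Put the four cone-nosed lathe centres away in the recessed wooden blocks by size: the smallest centre in the smallest recess, the next in the next larger, and so on up to the largest in the largest. Stand each upright on the floor of its recess, cone up. The two flat-topped sleeves among them are not centres: leave them standing where they are.

Things in the scene. Friction and masses are not known exactly. Their poses are not given: they have to be found in the camera images.
- cone24_mid (a point): The smallest of four cone-nosed lathe centres: a loose plain steel cylinder, 24 mm in diameter and 56 mm high, with a 20 mm high cone on top (76 mm over all), standing upright on its flat foot. This point lies on its axis half-way up, 38 mm above its foot; z is its axis, pointing up to the cone's tip.
- cone34_mid (a point): The second smallest of four cone-nosed lathe centres: a loose plain steel cylinder, 34 mm in diameter and 56 mm high, with a 22 mm high cone on top (78 mm over all), standing upright on its flat foot. This point lies on its axis half-way up, 39 mm above its foot; z is its axis, pointing up to the cone's tip.
- cone44_mid (a point): The second largest of four cone-nosed lathe centres: a loose plain steel cylinder, 44 mm in diameter and 56 mm high, with a 24 mm high cone on top (80 mm over all), standing upright on its flat foot. This point lies on its axis half-way up, 40 mm above its foot; z is its axis, pointing up to the cone's tip.
- cone54_mid (a point): The largest of four cone-nosed lathe centres: a loose plain steel cylinder, 54 mm in diameter and 56 mm high, with a 26 mm high cone on top (82 mm over all), standing upright on its flat foot. This point lies on its axis half-way up, 41 mm above its foot; z is its axis, pointing up to the cone's tip.
- block40_floor (a point): The block with the smallest recess: a fixed wooden block 88 x 88 mm and 22 mm high with one round flat-bottomed recess in its top, 40 mm in diameter and 12 mm deep. This point is the centre of the recess floor, 10 mm above the table; x and y lie along the block's sides, z is up.
- block50_floor (a point): The block with the second smallest recess: a fixed wooden block 88 x 88 mm and 22 mm high with one round flat-bottomed recess in its top, 50 mm in diameter and 12 mm deep. This point is the centre of the recess floor, 10 mm above the table; x and y lie along the block's sides, z is up.
- block60_floor (a point): The block with the second largest recess: a fixed wooden block 88 x 88 mm and 22 mm high with one round flat-bottomed recess in its top, 60 mm in diameter and 12 mm deep. This point is the centre of the recess floor, 10 mm above the table; x and y lie along the block's sides, z is up.
- block70_floor (a point): The block with the largest recess: a fixed wooden block 88 x 88 mm and 22 mm high with one round flat-bottomed recess in its top, 70 mm in diameter and 12 mm deep. This point is the centre of the recess floor, 10 mm above the table; x and y lie along the block's sides, z is up.
- sleeve34_mid (a point): A flat-topped plain steel sleeve with a dark bore, 34 mm in diameter and 60 mm high, loose and standing upright among the centres; not a centre, to be left where it is. This point lies on its axis half-way up, 30 mm above its foot; z is up.
- sleeve48_mid (a point): A flat-topped plain steel sleeve with a dark bore, 48 mm in diameter and 60 mm high, loose and standing upright among the centres; not a centre, to be left where it is. This point lies on its axis half-way up, 30 mm above its foot; z is up.
Not all that is in view belongs to the job. Leave any red look-alike of the part that bears cone24_mid alone. Leave any green look-alike of the part that bears block50_floor alone.

How it is judged:
By the outcome, as a careful person would: the job done as asked, in the order asked, and still so for the second after the job is handed in, with the robot touching nothing.
It also fails if it takes over 102 s, if anything falls off the work surface, if the arm or the gripper's body presses on something with over 40 N, if the wrist force passes 120 N, or if a joint passes its speed limit or range.

## Working session

There is one attempt and no reset: what is moved stays moved. The work goes in short steps, each a Python script; the robot and the scene stay as the last script left them, time stands still between calls to the robot, and variables do not carry over. Pictures are saved under pics/ and viewed, and the job is handed in when it is done.

```bash
ls; mkdir -p pics; python3 - <<'E'
from cell import r, effector, monitor, capture, calibration
import cv2, numpy as np
np.set_printoptions(precision=4,suppress=True)
for n in ("scene","top","wrist"):
    cv2.imwrite(f"pics/{n}0.png",capture(n)); print(n,calibration(n))
print(monitor.read_state(), r.tcp_to_tips)
E
```

```text
pics
scene {'fx': 450.3374590985696, 'fy': 450.3374590985696, 'cx': 247.69542870573392, 'cy': 189.90000622618774, 'camera_from_world': array([[-0.5555,  0.8315, -0.0109,  0.2721],
       [-0.6777, -0.445 ,  0.5854,  0.29  ],
       [ 0.4819,  0.3326,  0.8107, -1.2394],
       [ 0.    ,  0.    ,  0.    ,  1.    ]])}
top {'fx': 448.25650264134185, 'fy': 448.25650264134185, 'cx': 258.7733325262575, 'cy': 185.89990859676595, 'camera_from_world': array([[-0.0046, -0.9999,  0.0145, -0.0147],
       [ 0.9963, -0.0033,  0.0858, -0.4978],
       [-0.0857,  0.0148,  0.9962, -1.1187],
       [ 0.    ,  0.    ,  0.    ,  1.    ]])}
wrist {'fx': 297.3186396354542, 'fy': 297.3186396354542, 'cx': 254.38282680753443, 'cy': 191.98311148987455, 'hand_eye': array([[-0.0003,  0.9648,  0.2631,  0.0657],
       [ 1.    ,  0.0002,  0.0003, -0.0005],
       [ 0.0003,  0.2631, -0.9648, -0.1175],
       [ 0.    ,  0.    ,  0.    ,  1.    ]])}
{'time': 0.15, 'joints': array([ 1.335 ,  0.2132, -0.0349,  1.3235, -0.    ,  1.5708]), 'qd': array([ 0.0026, -0.    ,  0.0016, -0.0016,  0.0024, -0.0002]), 'joint_torque': array([  0.0059, -68.6403,  48.7249,   0.013 ,   0.0004,   0.    ]), 'position': array([0.1167, 0.4859, 0.2559]), 'ee_rot': array([-0.3695, -3.1197,  0.0013]), 'ft_force': array([-0.6629,  0.475 , -0.0905]), 'moment': array([0.0144, 0.0149, 0.0118]), 'opening': 0.0854119500711327} 0.025
```

View pics/top0.png

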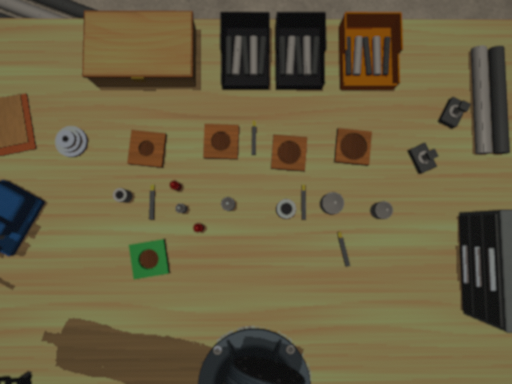

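View pics/scene0.png

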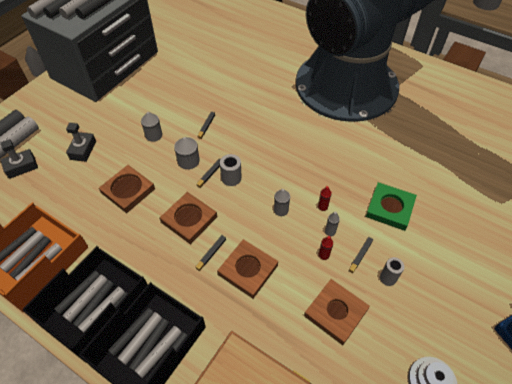

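View pics/wrist0.png

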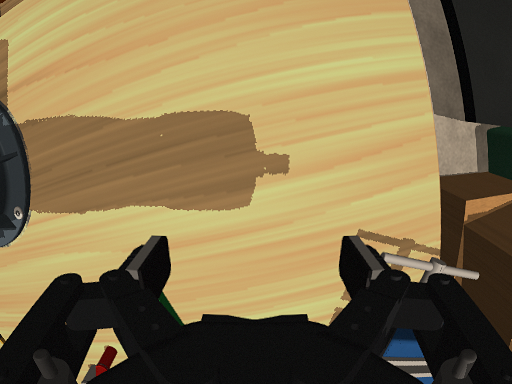

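```bash
python3 - <<'E'
import cv2
a=cv2.imread("pics/top0.png"); 
cv2.imwrite("pics/tA.png",cv2.resize(a[115:275,100:260],None,fx=3.7,fy=3.7,interpolation=cv2.INTER_CUBIC))
cv2.imwrite("pics/tB.png",cv2.resize(a[115:275,255:415],None,fx=3.7,fy=3.7,interpolation=cv2.INTER_CUBIC))
E
```

```text
(no output)
```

View pics/tA.png

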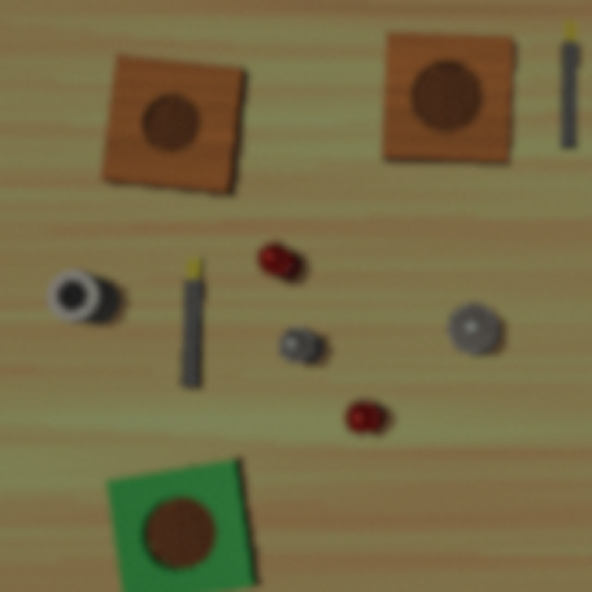

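View pics/tB.png

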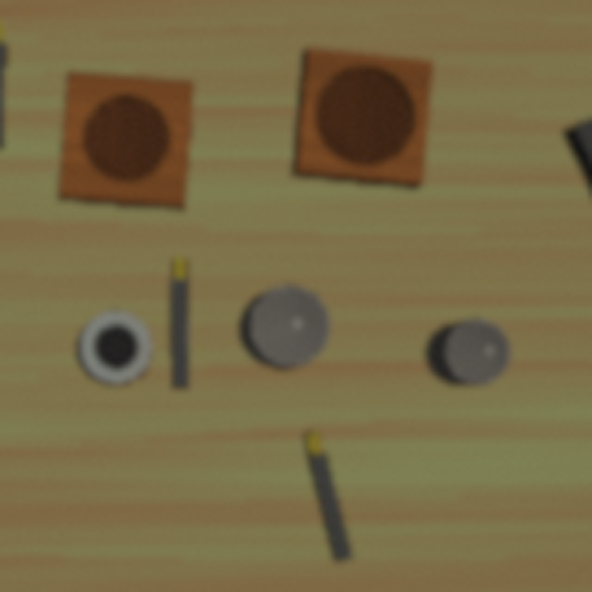

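```bash
cat > h.py <<'E'
import cv2, numpy as np
from cell import r, effector, monitor, capture, calibration
np.set_printoptions(precision=4,suppress=True)
def ray(name,u,v,z):
    c=calibration(name); T=np.array(c["camera_from_world"]); R,t=T[:3,:3],T[:3,3]
    d=R.T@np.array([(u-c["cx"])/c["fx"],-(v-c["cy"])/c["fy"],-1]); o=-R.T@t
    return o+d*(z-o[2])/d[2]
def proj(name,p):
    c=calibration(name); q=np.array(c["camera_from_world"])@np.append(p,1)
    return np.array([c["cx"]+c["fx"]*q[0]/-q[2],c["cy"]+c["fy"]*q[1]/q[2]])
CONES={24:(298,345,0),34:(476,328,0),44:(476,352,1),54:(288,326,1)}
BL={40:(170,122,0),50:(447,96,0),60:(127,138,1),70:(366,116,1)}
def full(u,v,k,s=3.7): return ((u+.5)/s-.5+(100,255)[k],(v+.5)/s-.5+115)
E
python3 - <<'E'
from h import *
a=cv2.imread("pics/top0.png"); s=4
b=cv2.imread("pics/scene0.png")
hsv=cv2.cvtColor(a,cv2.COLOR_BGR2HSV); 
m=cv2.inRange(hsv,(3,120,60),(14,255,255)); 
m[:, :125]=0; m[:,380:]=0; m[:120]=0; m[170:]=0
m=cv2.morphologyEx(m,cv2.MORPH_CLOSE,np.ones((3,3)))
for c in cv2.findContours(m,0,2)[0]:
    if cv2.contourArea(c)<500: continue
    q=cv2.minAreaRect(c); w=ray("top",*q[0],.022)
    # recess: dark pixels inside
    k=np.zeros_like(m); cv2.fillPoly(k,[cv2.boxPoints(q).astype(int)],255); k=cv2.erode(k,np.ones((5,5)))
    dark=((k>0)&(a[:,:,2]<95)).astype(np.uint8); M=cv2.moments(dark,True)
    print("block",q,w, M['m00'], ray("top",M['m10']/M['m00'],M['m01']/M['m00'],.022))
g=cv2.GaussianBlur(a,(0,0),.5)
for n,(u,v,k) in CONES.items():
    p=full(u,v,k); w=ray("top",*p,.056); 
    R=n/2e3*448/1.06
    print("cone",n,p,w,"tip in top",proj("top",[w[0],w[1],.056+.018+n*.0]) )
    for z in (0,.056):
      for name,im in (("top",a),("scene",b)):
        t=np.linspace(0,6.28,60); pts=np.array([proj(name,[w[0]+n/2e3*np.cos(x),w[1]+n/2e3*np.sin(x),z]) for x in t])
        cv2.polylines(im,[np.round(pts*16).astype(int)],True,(0,255,255) if z else (255,0,255),1,cv2.LINE_AA,4)
cv2.imwrite("pics/s1.png",cv2.resize(b[90:300,100:420],None,fx=2.5,fy=2.5,interpolation=cv2.INTER_CUBIC))
cv2.imwrite("pics/t1.png",cv2.resize(a[170:235,160:400],None,fx=3.3,fy=3.3,interpolation=cv2.INTER_CUBIC))
E
```

```text
block ((288.6911315917969, 152.5146942138672), (32.596012115478516, 33.13289260864258), 4.39870548248291) [ 0.5833 -0.0937  0.022 ] 441.0 [ 0.5849 -0.0939  0.022 ]
block ((146.6280517578125, 148.34756469726562), (34.67550277709961, 33.0190315246582), 6.34019136428833) [0.5949 0.2691 0.022 ] 207.0 [0.5965 0.2716 0.022 ]
block ((352.624755859375, 146.315185546875), (33.35240173339844, 33.35239791870117), 4.969740390777588) [ 0.599  -0.2583  0.022 ] 604.0 [ 0.6011 -0.2601  0.022 ]
block ((220.9376983642578, 141.0574951171875), (33.37331771850586, 33.133506774902344), 2.290609836578369) [0.6133 0.0797 0.022 ] 314.0 [0.6144 0.0814 0.022 ]
cone 24 (180.17567567567568, 207.8783783783784) [0.4414 0.1767 0.056 ] tip in top [178.9788 207.6025]
cone 34 (228.28378378378378, 203.28378378378378) [0.4522 0.0589 0.056 ] tip in top [227.8866 202.9325]
cone 44 (383.28378378378375, 209.77027027027026) [ 0.4347 -0.3228  0.056 ] tip in top [385.4451 209.5274]
cone 54 (332.47297297297297, 202.74324324324323) [ 0.4525 -0.1976  0.056 ] tip in top [333.7964 202.3843]
```

View pics/s1.png

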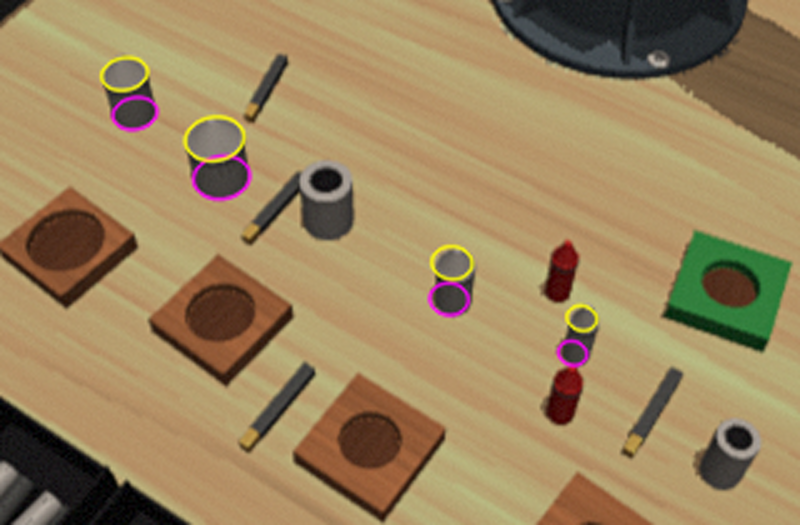

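View pics/t1.png

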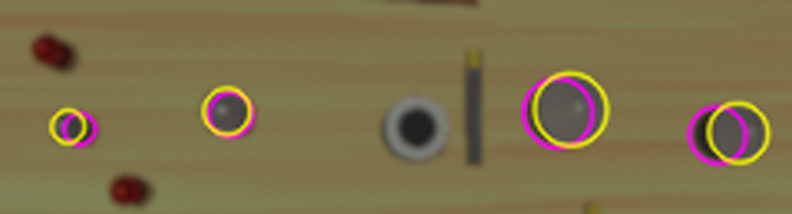

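```bash
cat >> h.py <<'E'
CP={24:(.4414,.1755),34:(.4522,.0589),44:(.4347,-.3215),54:(.4525,-.1976)}
BP={24:(.596,.271),34:(.614,.081),44:(.5845,-.0938),54:(.6005,-.2595)}
E
python3 - <<'E'
from h import *
a=cv2.imread("pics/top0.png"); b=cv2.imread("pics/scene0.png")
for n,p in BP.items():
  for name,im in (("top",a),("scene",b)):
    t=np.linspace(0,6.28,60); R=(n+16)/2e3
    pts=np.array([proj(name,[p[0]+R*np.cos(x),p[1]+R*np.sin(x),.022]) for x in t])
    cv2.polylines(im,[np.round(pts*16).astype(int)],True,(0,255,255),1,cv2.LINE_AA,4)
o=cv2.resize(b[150:360,90:390],None,fx=2.5,fy=2.5)
cv2.imwrite("pics/s2.png",o)
cv2.imwrite("pics/t2.png",cv2.resize(a[115:175,120:390],None,fx=2.9,fy=2.9))
from scipy.spatial.transform import Rotation as Ro
for n,psi in ((24,118),(34,60),(44,0),(54,0)):
  for d in (0,180):
    y=np.radians(psi+d); Y=np.array([np.cos(y),np.sin(y),0]);Z=np.array([0,0,-1.]);M=np.column_stack([np.cross(Y,Z),Y,Z]);o=Ro.from_matrix(M).as_rotvec()
    for p in (CP[n],BP[n]):
      print(n,d,[r.solve_ik([*p,z],o) for z in (.04,.2)])
E
```

```text
24 0 [array([ 0.3784,  0.3196, -0.4767,  0.7744,  0.    , -0.1103]), array([ 0.3784,  0.18  , -0.2183,  1.1724,  0.    , -0.1103])]
24 0 [array([ 0.4268,  0.6414,  0.0541,  0.9834,  0.    , -0.0619]), array([ 0.4268,  0.5571,  0.3255,  1.3391,  0.    , -0.0619])]
24 180 [array([ 0.3784,  0.3196, -0.4767,  0.7744,  0.    ,  3.0313]), array([ 0.3784,  0.18  , -0.2183,  1.1724,  0.    ,  3.0313])]
24 180 [array([0.4268, 0.6414, 0.0541, 0.9834, 0.    , 3.0797]), array([0.4268, 0.5571, 0.3255, 1.3391, 0.    , 3.0797])]
34 0 [array([ 0.1295,  0.2864, -0.525 ,  0.7594,  0.    ,  0.6531]), array([ 0.1295,  0.1419, -0.2641,  1.1648,  0.    ,  0.6531])]
34 0 [array([ 0.1312,  0.5748, -0.064 ,  0.932 ,  0.    ,  0.6548]), array([0.1312, 0.4773, 0.1974, 1.2908, 0.    , 0.6548])]
34 180 [array([ 0.1295,  0.2864, -0.525 ,  0.7594,  0.    , -2.4885]), array([ 0.1295,  0.1419, -0.2641,  1.1648,  0.    , -2.4885])]
34 180 [array([ 0.1312,  0.5748, -0.064 ,  0.932 ,  0.    , -2.4868]), array([ 0.1312,  0.4773,  0.1974,  1.2908,  0.    , -2.4868])]
44 0 [array([-0.6368,  0.4342, -0.3   ,  0.8366,  0.  
[... 309 characters left out ...]
0459,  1.2126,  0.    , -2.2076])]
44 180 [array([-0.1591,  0.525 , -0.1496,  0.8961,  0.    , -1.7299]), array([-0.1591,  0.4185,  0.1073,  1.2595,  0.    , -1.7299])]
54 0 [array([-0.4117,  0.3523, -0.4278,  0.7906,  0.    ,  1.1591]), array([-0.4117,  0.2177, -0.1714,  1.1817,  0.    ,  1.1591])]
54 0 [array([-0.4079,  0.6404,  0.0522,  0.9826,  0.    ,  1.1629]), array([-0.4079,  0.5559,  0.3234,  1.3383,  0.    ,  1.1629])]
54 180 [array([-0.4117,  0.3523, -0.4278,  0.7906,  0.    , -1.9825]), array([-0.4117,  0.2177, -0.1714,  1.1817,  0.    , -1.9825])]
54 180 [array([-0.4079,  0.6404,  0.0522,  0.9826,  0.    , -1.9787]), array([-0.4079,  0.5559,  0.3234,  1.3383,  0.    , -1.9787])]
```

View pics/s2.png

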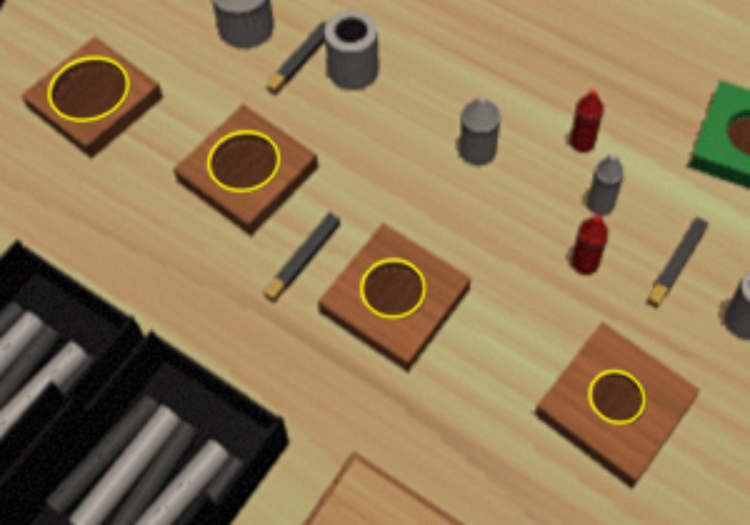

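View pics/t2.png

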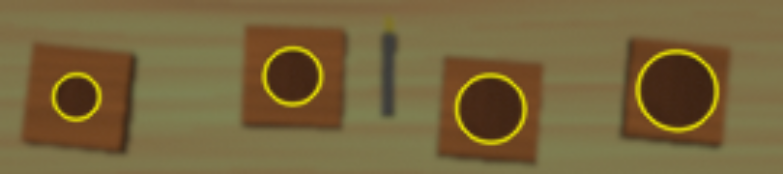

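The recess rims and the shoulder circles agree in the top and scene views, so I'll start with the smallest centre.

```bash
cat >> h.py <<'E'
from scipy.spatial.transform import Rotation as Ro
PSI={24:118,34:60,44:0,54:0}; ZT=.042
def ori(n):
    y=np.radians(PSI[n]); Y=np.array([np.cos(y),np.sin(y),0]);Z=np.array([0,0,-1.])
    return Ro.from_matrix(np.column_stack([np.cross(Y,Z),Y,Z])).as_rotvec()
def st(l):
    s=monitor.read_state(); print(l,"t=%.2f"%s["time"],s["position"],"F",s["ft_force"],"open %.4f"%s["opening"])
def pick(n):
    o=ori(n); x,y=CP[n]
    r.reach([x,y,.20],o); effector.command_gripper(min(.085,n/1e3+.025)); st("above")
    r.move_l([x,y,.135],feed=.15); cv2.imwrite(f"pics/w{n}.png",capture("wrist"))
    r.move_l([x,y,ZT],feed=.1); st("down")
    effector.command_gripper(0.0); st("closed")
    r.move_l([x,y,.20],feed=.15); st("up")
def place(n):
    o=ori(n); x,y=BP[n]
    r.reach([x,y,.20],o); r.move_l([x,y,.075],feed=.15); r.move_l([x,y,ZT+.0105],feed=.04); st("placed")
    effector.command_gripper(min(.085,n/1e3+.02)); st("open")
    r.move_l([x,y,.20],feed=.12); st("up")
E
python3 - <<'E'
from h import *
pick(24)
cv2.imwrite("pics/s24.png",capture("scene"))
E
```

```text
above t=2.26 [0.4414 0.1756 0.2   ] F [0.079  0.3641 0.3806] open 0.0490
down t=3.98 [0.4418 0.1757 0.0425] F [-0.511   0.2866 -0.0441] open 0.0489
closed t=4.33 [0.4417 0.1757 0.0426] F [-2.0844 -0.7552  7.7905] open 0.0223
up t=5.53 [0.441  0.1753 0.1992] F [ 0.0125  0.2209 -1.5239] open 0.0229
```

View pics/w24.png

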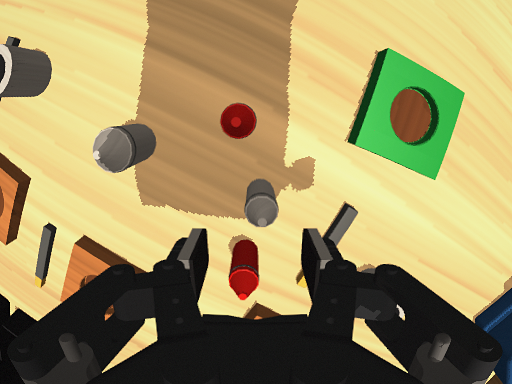

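View pics/s24.png

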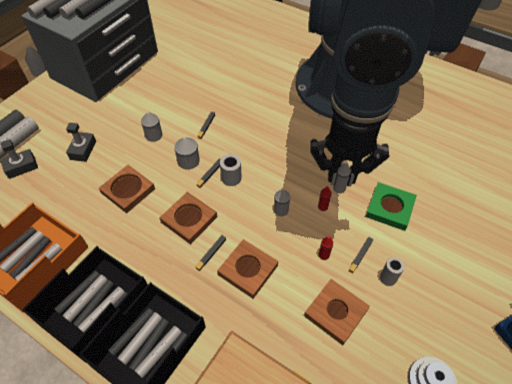

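The centre is held in the jaws at about (343,178), the red look-alikes are where they were, and nothing else moved. Placing it now.

```bash
python3 - <<'E'
from h import *
place(24)
r.reach([CP[34][0],CP[34][1],.20],ori(34))
a=capture("scene");t=capture("top")
cv2.imwrite("pics/p24.png",np.hstack([cv2.resize(a[250:380,270:400],(400,400)),cv2.resize(t[110:250,90:230],(400,400))]))
E
```

```text
placed t=8.03 [0.5957 0.2709 0.0527] F [-5.0268 -1.5552  8.8673] open 0.0225
open t=8.37 [0.596  0.271  0.0523] F [ 0.0101  0.0295 -0.069 ] open 0.0440
up t=9.75 [0.5957 0.2709 0.1992] F [0.9046 0.0886 0.3353] open 0.0437
```

View pics/p24.png

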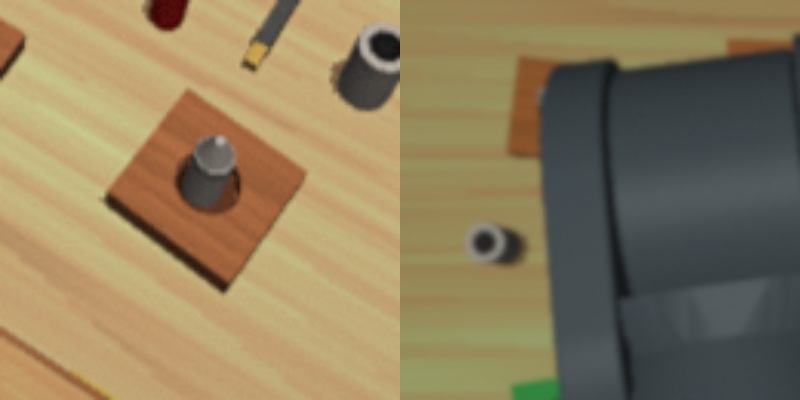

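The smallest centre stands inside the 40 mm recess at crop (210,175). Next is the 34.

```bash
python3 - <<'E'
from h import *
pick(34)
a=capture("scene");place(34)
r.reach([CP[44][0],CP[44][1],.20],ori(44))
b=capture("scene");t=capture("top")
cv2.imwrite("pics/p34.png",np.hstack([cv2.resize(b[200:400,200:400],(400,400)),cv2.resize(t[110:250,110:250],(400,400))]))
cv2.imwrite("pics/h34.png",a)
E
```

```text
above t=11.41 [0.4522 0.0589 0.2   ] F [ 0.1018 -0.2871 -0.7169] open 0.0592
down t=13.12 [0.4526 0.059  0.0425] F [ 0.2681 -0.0651 -0.1809] open 0.0593
closed t=13.47 [0.4528 0.0591 0.0427] F [-1.1863  0.751  10.3449] open 0.0327
up t=14.68 [0.4517 0.0588 0.1992] F [ 0.0375 -0.3509 -4.314 ] open 0.0330
placed t=17.11 [0.6137 0.081  0.0528] F [-6.3256 -1.1355 10.6195] open 0.0327
open t=17.45 [0.6141 0.081  0.0524] F [ 0.3513 -0.3098 -0.3555] open 0.0540
up t=18.83 [0.6137 0.081  0.1993] F [-0.1517  0.013   0.5719] open 0.0541
```

View pics/p34.png

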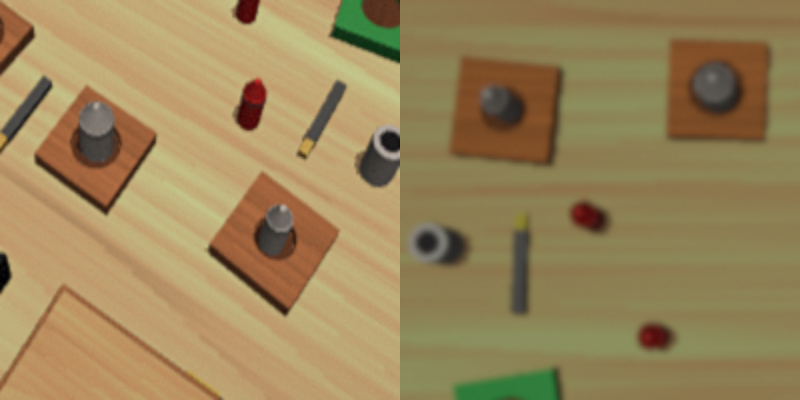

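View pics/h34.png

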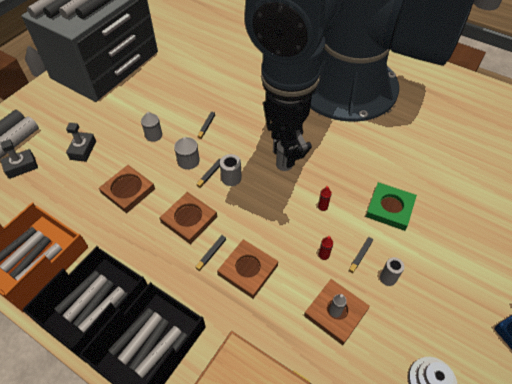

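Both centres stand inside their recesses in both views, and the 34 is concentric at crop (715,87). Next is the 44.

```bash
python3 - <<'E'
from h import *
pick(44)
a=capture("scene");place(44)
r.reach([CP[54][0],CP[54][1],.20],ori(54))
b=capture("scene");t=capture("top")
cv2.imwrite("pics/p44.png",np.hstack([cv2.resize(b[90:290,100:300],(400,400)),cv2.resize(t[110:250,190:330],(400,400))]))
E
```

```text
above t=21.10 [ 0.4347 -0.3215  0.2   ] F [-0.3696  0.4409  0.2052] open 0.0691
down t=22.82 [ 0.4351 -0.3218  0.0426] F [ 0.5581 -0.4872  0.5736] open 0.0688
closed t=23.17 [ 0.435  -0.3217  0.0427] F [-1.7807  2.2776  8.252 ] open 0.0431
up t=24.37 [ 0.4343 -0.3212  0.1991] F [ 0.8932 -0.181  -3.8118] open 0.0427
placed t=27.17 [ 0.5842 -0.0937  0.0528] F [-7.7073  1.5746  9.559 ] open 0.0431
open t=27.51 [ 0.5846 -0.0938  0.0524] F [ 0.8511 -0.5    -0.7253] open 0.0646
up t=28.89 [ 0.5842 -0.0937  0.1993] F [-0.4829  0.3887 -0.0027] open 0.0638
```

View pics/p44.png

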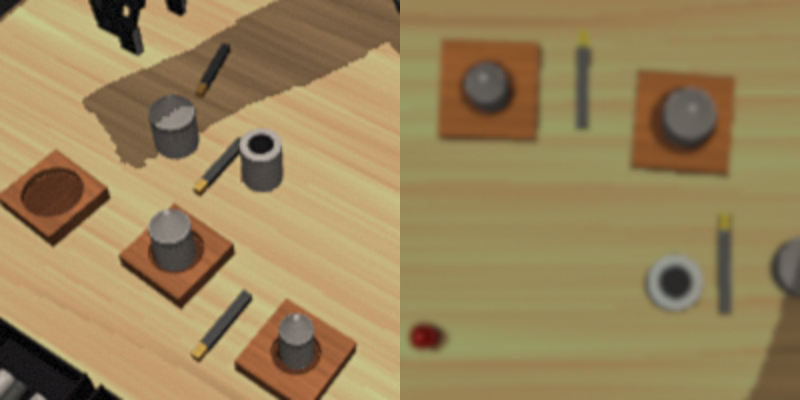

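View pics/w44.png

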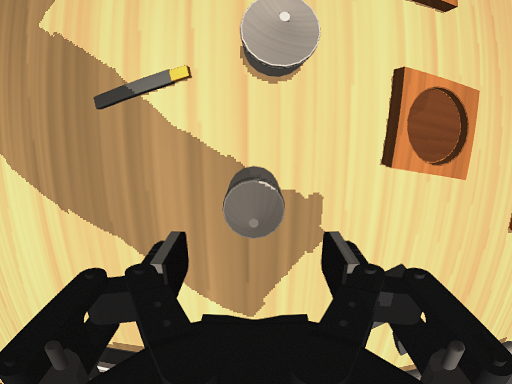

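The 44 stands in the third recess. Last, the 54.

```bash
python3 - <<'E'
from h import *
pick(54)
place(54)
r.goto_joints([1.335,.2132,-.0349,1.3235,0,1.571]); r.hold(.5)
b=capture("scene");t=capture("top")
cv2.imwrite("pics/fs_raw.png",b);cv2.imwrite("pics/ft_raw.png",t)
for n,p in BP.items():
  for name,im in (("top",t),("scene",b)):
    a=np.linspace(0,6.28,60)
    pts=np.array([proj(name,[p[0]+n/2e3*np.cos(x),p[1]+n/2e3*np.sin(x),.066]) for x in a])
    cv2.polylines(im,[np.round(pts*16).astype(int)],True,(0,255,255),1,cv2.LINE_AA,4)
cv2.imwrite("pics/fs.png",cv2.resize(b[130:350,90:400],None,fx=2.5,fy=2.5))
cv2.imwrite("pics/ft.png",cv2.resize(t[115:260,110:400],None,fx=2.7,fy=2.7))
st("end")
E
```

```text
above t=30.25 [ 0.4525 -0.1975  0.2   ] F [-0.5634  0.6931  0.8636] open 0.0787
down t=31.97 [ 0.4529 -0.1978  0.0426] F [-0.7439  0.2636  0.0769] open 0.0791
closed t=32.32 [ 0.4527 -0.1978  0.0426] F [-1.6502  0.8872  7.1913] open 0.0529
up t=33.52 [ 0.4521 -0.1974  0.1991] F [ 1.093  -0.1675 -6.2708] open 0.0527
placed t=35.89 [ 0.6002 -0.2594  0.0527] F [-4.4762  2.8433  4.8802] open 0.0530
open t=36.23 [ 0.6007 -0.2596  0.0525] F [1.0314 0.293  0.0783] open 0.0739
up t=37.62 [ 0.6002 -0.2594  0.1992] F [-0.494   0.0552  0.1695] open 0.0742
end t=41.33 [0.1167 0.4859 0.256 ] F [ 0.0787 -1.0114  0.2201] open 0.0738
```

View pics/fs.png

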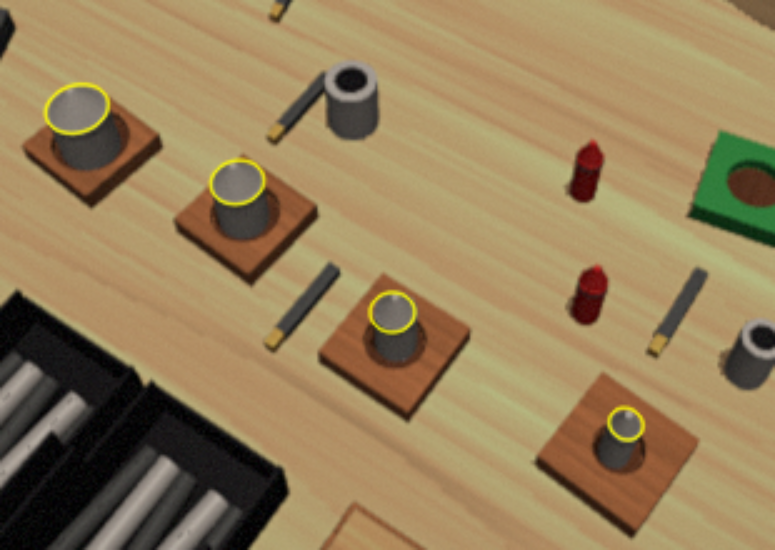

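View pics/ft.png

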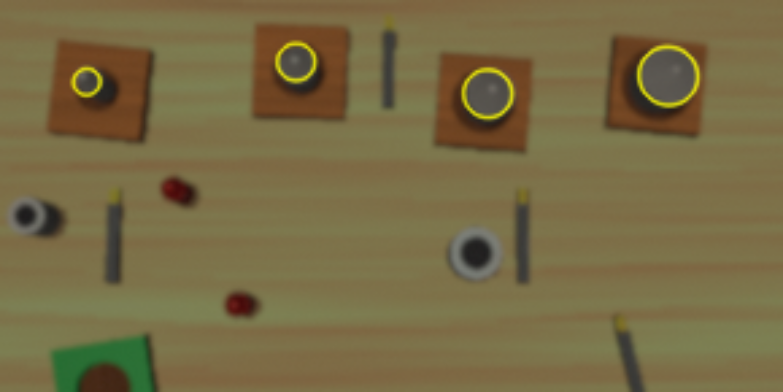

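```bash
python3 - <<'E'
import cv2,numpy as np
b=cv2.imread("pics/fs_raw.png")
C=[(338,306),(248,266),(189,214),(127,186)]
cv2.imwrite("pics/fz.png",np.vstack([np.hstack([cv2.resize(b[y-35:y+25,x-35:x+35],(400,300),interpolation=cv2.INTER_CUBIC) for x,y in C[i:i+2]]) for i in (0,2)]))
E
```

```text
(no output)
```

View pics/fz.png

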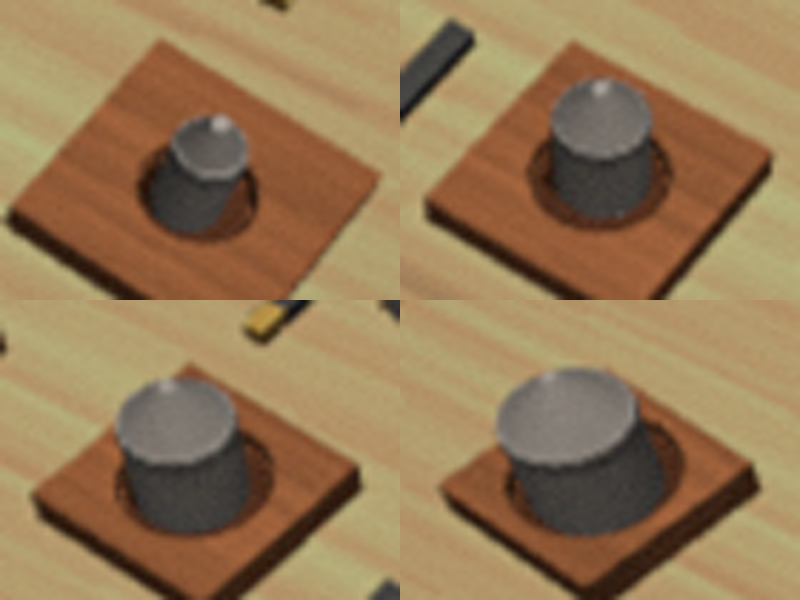

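All four shoulder outlines match the circles predicted for centres standing on their recess floors, in both views. The sleeves, the red look-alikes and the green block haven't moved.

```bash
python3 -c "
from h import *
r.finish_job()"
```

```text
the job is handed in; nothing more can be done
```

All four centres are in their recesses, cone up: 24 in 40, 34 in 50, 44 in 60 and 54 in 70. I placed them in order from smallest to largest. The job was handed in at about 41 s of the 102 s allowed, with the arm back at its start pose.

**Checks that passed:**
- **Seating:** in the last top and scene pictures, each centre's shoulder outline matches the circle predicted for it standing upright on its recess floor.
- **Left alone:** the two sleeves, the red look-alikes and the green block look unmoved.
- **Forces:** the wrist readings I took stayed at about 13 N or less.

**Small disagreements:**
- The top camera's block outlines and recess centres differed by about 2–3 mm. I used the recess centres, which also fitted the scene view.
- I moved my cone24 and cone44 estimates 1–1.5 mm sideways by eye.
- Each centre touched its recess floor with 5–11 N down and 5–8 N sideways just before release. It was probably held slightly low or tilted, but each stood upright once let go.

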